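# Hold a transformer module over its bay in an open amplifier

### The arm

A 6-joint arm with a two-finger parallel gripper is mounted at the origin on the work surface. World frame = base frame: x ahead of the robot, y to its left, z up, the work surface at z = 0. Lengths are in m, angles in rad, forces in N, time in s.
With the tool pointing down it reaches from about 0.375 to 0.9 m from the base axis. Payload 3.1 kg.
Tool frame: the origin (TCP) lies midway between the tips of the shut fingers; the grasp point (between the pads) lies 19 mm behind it; z points along the fingers, y is the direction in which the jaws open and shut (so a half turn about z gives the same grasp; the last joint's range is limited). The gripper opens to 85 mm and grips with 20 to 120 N. Pads are 22 mm wide; open, the fingers measure 114 mm over their backs; the gripper's body (76 mm by 85 mm) begins 54 mm behind the grasp point. The pads swing forward as they close: fully open they stand 13 mm farther back than shut.
Start: joints at [1.065, 0.527, 1.433, -0, 1.181, -0.178], TCP at [0.201, 0.592, 0.231] pointing down, gripper open.
Joint ranges: [-3.08, 3.08], [-0.75, 2.2], [0.22, 2.44], [-1.43, 4.57], [0, 2.65], [-2.85, 2.85]. Speed limits (rad/s): [2.79, 2.79, 3.14, 3.14, 3.14, 3.14].

### API

Orientations are given as a unit quaternion [x, y, z, w].
In Python, from station import manip gives the robot as it stands.
- The arm moves only by the tool servo_tool, never from a script. Its argument "motion" is a list of rows, each a list of 7 numbers: the shift along the tool's x, y, z in mm, then the turn, a rotation vector about the tool's x, y, z in rad, then the opening, from -1 (shut) to 1 (fully open), so that 0 is half open. In form: [[x, y, z, rx, ry, rz, hand], ...]. A call has 1 to 12 rows; each row shifts and turns the pose as measured when the row begins, along the tool's axes as they then stand; what a row does not reach is not made up. A row lasts 1/12 s, in which the tool goes at most 41.7 mm and 7.16 degrees, less where a joint would pass 70% of its speed; a pose out of reach is approached as far as the arm can. A call with a gripper value outside its range is refused whole. The fingers move at their own pace and stop on an object; "grip_force" is the grip in N (left out, the last holds). Time passes only in rows, so rows that do not move let the fingers close. It gives the time, the measured TCP pose, the force and the opening at its end, in the units of the state.
- manip.sense(): the state, without advancing time (a new reading comes with each control period).
- manip.snapshot(name): name is "scene" or "top" or "wrist"; returns a dict with "frame" (420x560x3 uint8, red, green, blue), "mtx" (3x3 intrinsics, pixels), "world_from_camera" (4x4, takes a point from camera to world coordinates). Camera axes: x right, y up, looking along -z (the intrinsics and any distortion apply to the point x, -y, -z); pixel columns grow to the right and rows downward; lengths in m; the calibration is good to about 2 mm. A picture is of the moment at which its call begins. There is no depth.
- manip.sign_off(): hands the job in, once; it reports no verdict.
The state is a dict: "t": time; "q": joint angles; "qd": joint speeds; "tau": joint torques, N m; "tcp_pos": TCP position; "tool_rot": TCP orientation; "force": force on the tool from outside, world axes, zero at the start; "ft_torque": the same for the moment, N m; "finger_gap": opening from 0.0 (shut) to 1.0 (fully open).
Only numpy, scipy, OpenCV 4.12 (cv2) and the standard library are available. Lean on these libraries where they do the work, as an engineer would, in place of code of your own. Each camera call takes 0.05 s, during which the arm holds its last target.

### The job

In the open amplifier, swing the red retaining arm by its black knob all the way aside so the bay is free. Then pick up the transformer module (green board, copper coil), carry it over the amplifier's walls without bumping it on the amplifier or disturbing the other things, and finish while still holding it level about 1 cm above the bay's four brass posts, centred and square over them with its white connector toward the white socket, touching nothing, so that a colleague can plug in its lead underneath.

Things in the scene. Friction and masses are not known exactly. Their poses are not given: they have to be found in the camera images.
- bay (a point): Middle of the rectangle of four brass posts in the amplifier's bay (yellow patch), at the height of their flat tops, 34 mm above the table. Posts 9 mm across, at +-35 mm along x and +-25 mm along y. x points to the amplifier's rear (low white socket 70 mm along +x), z up. Amplifier and bay are fixed; place and yaw vary.
- clamp (a joint): Angle (rad) of the red retaining arm: 0 straight across the bay, 1.57 fully aside at its stop, pointing to the amplifier's front. Starts at 0 to 0.3, turns clockwise seen from above, under 1 N at the knob, stays where left. Bar 16 mm wide, 12 to 20 mm above the post tops: across the bay it blocks the module.
- clamp_pivot (a point): Vertical pivot axis of the red arm, at mid thickness of the bar (50 mm above the table), 55 mm to +y of the bay's middle. Axes as the bay.
- clamp_knob (a point): Upright black knob on the free end of the red arm, 100 mm from the pivot axis: cylinder 14 mm across, 40 mm tall, standing on the bar. The point is on its axis, 76 mm above the table, 22 mm above the bar's top, 18 mm below the knob's top. Axes turn with the arm, which runs from the pivot along -y.
- module_center (a point): Transformer module, about 0.42 kg, level on the table: green board 86 (x) by 62 (y) by 4 mm, steel core 30 (x) by 40 (y) mm in the middle, up to 48 mm above the underside, copper coil 54 (x) by 30 (y). Point in the middle, 24 mm above the underside; z up, x to the white connector end. Grip the core across its 40 mm (y).
- module_plug (a point): White connector on the module's board (12 by 26 by 11 mm), 36 mm along +x from the module's middle, 10 mm above its underside. Axes as the module.
- amp: Open amplifier, fixed, 300 (x) by 340 (y) mm; origin mid-footprint on the table, 20 mm to +y of the bay; x to the rear. Heights above table: front panel 85 mm, other walls 79, black heat sink inside the -y wall 94 (inner face 109 mm from the bay's middle), blue capacitors 64 (101 mm or more to +x of it), left board's parts up to 47.
- module: The transformer module described at module_center, origin in the middle of its underside, same axes.
- relay_center (a point): Bystander: a white board 86 by 62 mm with three black blocks, 26 mm high, loose; the point is its centre, 13 mm up. It and the transformer module swap places at random. Leave it.
- driver: Bystander: screwdriver with orange handle, lying loose at the back right.
- jar: Bystander: glass jar, 60 mm diameter, 75 mm high, loose; origin in the middle of its underside.
- tape: Bystander: roll of yellow tape, 80 mm diameter, 24 mm high, loose, lying flat; origin in the middle of its underside.
- brush: Bystander: brush lying loose near the robot, at the right.
- cup: Bystander: grey cup, 72 mm wide, 60 mm high, loose, at the left; origin in the middle of its underside.
There are look-alikes about, which are no part of the job. What is shaped like the module but pink is not meant.

How it is judged:
On the way, in this order (a step that is already met when the one before it is completed fails the run):
1. the red arm is swung aside (joint above 1.25 rad) (value of joint clamp above 1.25 rad), for 0.2 s.
2. the module is lifted to carry it over the walls (centre above 0.10 m) (height (world z) of module_center above 0.1 m), for 0.1 s.
At the end, for the whole second after the job is handed in: Red arm over 1.25 rad; module held still, touching nothing but the fingers, underside 3-22 mm above the post tops, centre within 8 mm, yaw within 0.12 rad with connector to the rear, tilt under 0.10 rad; robot off the amplifier; no bystander moved 30 mm (value of joint clamp above 1.25 rad and horizontal distance between module_center and bay below 0.008 m and z of module_center in the frame of bay between 0.027 and 0.046 m and angle between the x axis of module_center and the x axis of bay, either way round below 0.12 rad and x of module_plug in the frame of bay above 0.02 m and angle between module_center's own z axis and vertical below 0.1 rad and contact force between the fingers and module above 1 N and contact force between module and amp below 0.1 N and contact force between each of the arm, the fingers and amp below 1 N and linear speed of module below 0.02 m/s and distance of each of relay_center, driver, jar, tape, brush, cup from where it was at the start of the episode below 0.03 m); the arm keeps its last pose, push and grip.
It fails at once if the module bumps the amplifier or its red arm (over 1.5 N) (contact force between module and amp above 1.5 N).
It fails at once if a bystander is moved more than 30 mm (distance of any of relay_center, driver, jar, tape, brush, cup from where it was at the start of the episode above 0.03 m).
It also fails if it takes over 72 s, if anything falls off the work surface, if the arm or the gripper's body presses on something with over 40 N, if the wrist force passes 120 N, or if a joint passes its speed limit or range.

## Working session

There is one attempt and no reset: what is moved stays moved. The work goes in short steps, Python scripts to look and compute and a tool call to move; the robot and the scene stay as the last step left them, time stands still between calls to the robot, and variables do not carry over. Pictures are saved under pics/ and viewed, and the job is handed in when it is done.

Besides the shell and the picture viewer there is one more tool, called after ">>>" by a JSON object that holds its "api" and its "payload", one argument or row to a line. servo_tool: Moves the arm, as the interface text tells. Its arguments: {"type":"object","properties":{"motion":{"type":"array"},"grip_force":{"type":"number"}},"required":["motion"]}

```bash
mkdir -p pics; ls
python3 - <<'E'
from station import manip
import cv2
s=manip.sense();print(s)
for n in("scene","top","wrist"):
    d=manip.snapshot(n);cv2.imwrite(f"pics/{n}0.png",cv2.cvtColor(d["frame"],cv2.COLOR_RGB2BGR))
    print(n,d["mtx"].round(1).tolist(),d["world_from_camera"].round(3).tolist(),[k for k in d])
E
```

```text
pics
{'t': 0.0, 'q': array([ 1.06453726e+00,  5.28472557e-01,  1.43385133e+00,  8.71378577e-06,
        1.18138542e+00, -1.78536702e-01]), 'qd': array([ 0.00189329,  0.00068457,  0.00143187, -0.00102975, -0.00022385,
       -0.00067669]), 'tau': array([-7.25337159e-04, -4.42360675e+01, -1.78018928e+01, -2.73065571e-04,
        8.54415324e-03, -1.68480739e-05]), 'tcp_pos': array([0.2008341 , 0.59113114, 0.23034589]), 'tool_rot': array([ 1.63130420e-01,  9.86603946e-01, -9.95542652e-04, -3.59125578e-04]), 'force': array([ 0.15004339, -0.70410384, -1.09128758]), 'ft_torque': array([-0.01139248,  0.00405501, -0.0267207 ]), 'finger_gap': 0.994185516700002}
scene [[427.2, 0.0, 273.3], [0.0, 427.2, 205.2], [0.0, 0.0, 1.0]] [[0.805, -0.502, 0.315, 0.895], [0.593, 0.671, -0.446, -0.58], [0.012, 0.545, 0.838, 1.207], [0.0, 0.0, 0.0, 1.0]] ['frame', 'mtx', 'world_from_camera']
top [[452.2, 0.0, 282.1], [0.0, 452.2, 210.5], [0.0, 0.0, 1.0]] [[0.004, 0.987, -0.161, 0.221], [-1.0, 0.004, -0.003, 0.02], [-0.002, 0.161, 0.987, 1.707], [0.0, 0.0, 0.0, 1.0]] ['frame', 'mtx', 'world_from_camera']
wrist [[289.4, 0.0, 279.2], [0.0, 289.4, 203.4], [0.0, 0.0, 1.0]] [[0.322, -0.914, -0.245, 0.14], [0.947, 0.311, 0.085, 0.612], [-0.002, -0.259, 0.966, 0.372], [0.0, 0.0, 0.0, 1.0]] ['frame', 'mtx', 'world_from_camera']
```

View pics/scene0.png

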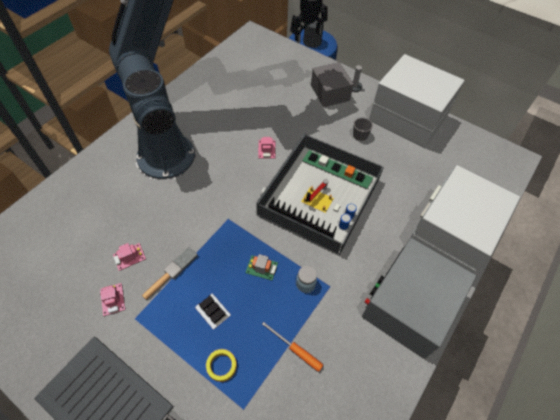

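View pics/top0.png

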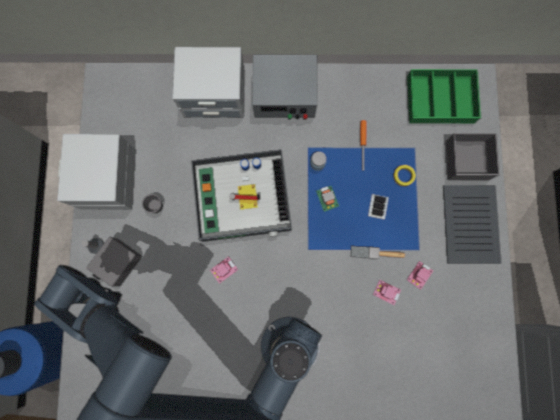

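View pics/wrist0.png

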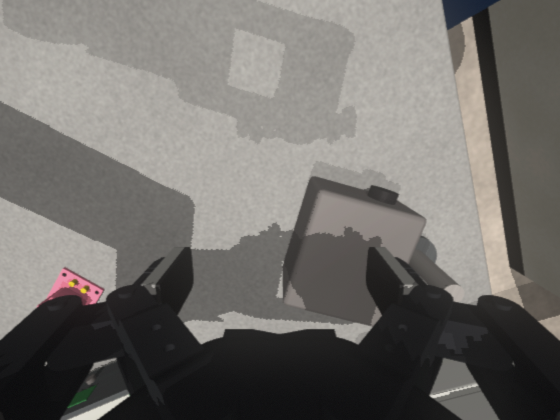

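The top view shows the amplifier around (240,195), the module at (328,198), the relay at (378,206) and the jar at (318,160). I'll zoom in next.

```bash
cat > h.py <<'E'
import numpy as np,cv2
from station import manip
from scipy.spatial.transform import Rotation as R
def ray(d,uv):
    K=d["mtx"];T=d["world_from_camera"]
    v=np.array([(uv[0]-K[0,2])/K[0,0],-(uv[1]-K[1,2])/K[1,1],-1]);return T[:3,3],T[:3,:3]@v
def onz(d,uv,z):
    o,v=ray(d,uv);return o+v*(z-o[2])/v[2]
def proj(d,p):
    T=d["world_from_camera"];c=T[:3,:3].T@(np.asarray(p)-T[:3,3]);K=d["mtx"]
    return np.array([K[0,2]+K[0,0]*c[0]/-c[2],K[1,2]-K[1,1]*c[1]/-c[2]])
def tri(a,ua,b,ub):
    o,v=ray(a,ua);p,w=ray(b,ub);s=np.linalg.lstsq(np.c_[v,-w],p-o,rcond=None)[0]
    A=o+v*s[0];B=p+w*s[1];return (A+B)/2,np.linalg.norm(A-B)
def save(d,name,box=None,k=1):
    f=d["frame"]
    if box: f=f[box[1]:box[3],box[0]:box[2]]
    f=cv2.resize(f,None,fx=k,fy=k,interpolation=cv2.INTER_CUBIC);cv2.imwrite("pics/"+name,cv2.cvtColor(f,cv2.COLOR_RGB2BGR))
E
python3 - <<'E'
from h import *
d=manip.snapshot("top");save(d,"topz.png",(185,140,345,250),5)
d=manip.snapshot("scene");save(d,"scz.png",(245,130,405,250),5)
d=manip.snapshot("scene");save(d,"scz2.png",(230,235,330,310),6)
E
```

```text
(no output)
```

View pics/topz.png

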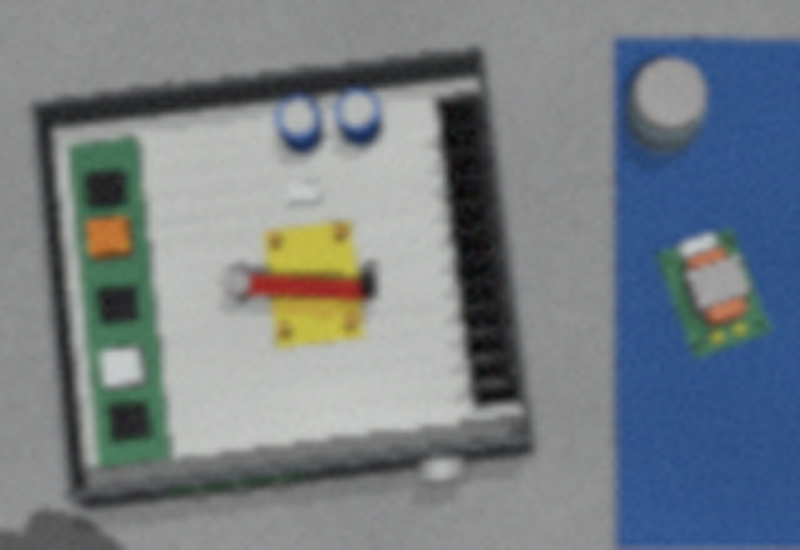

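View pics/scz.png

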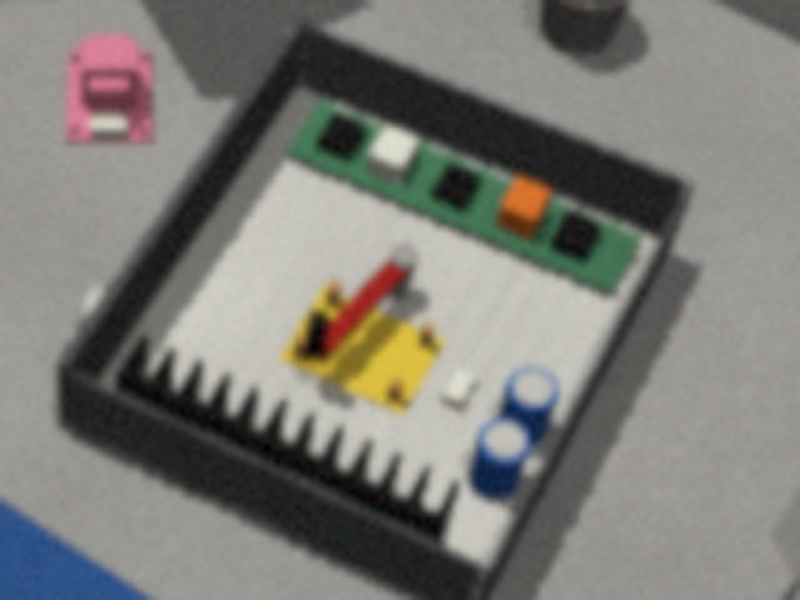

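View pics/scz2.png

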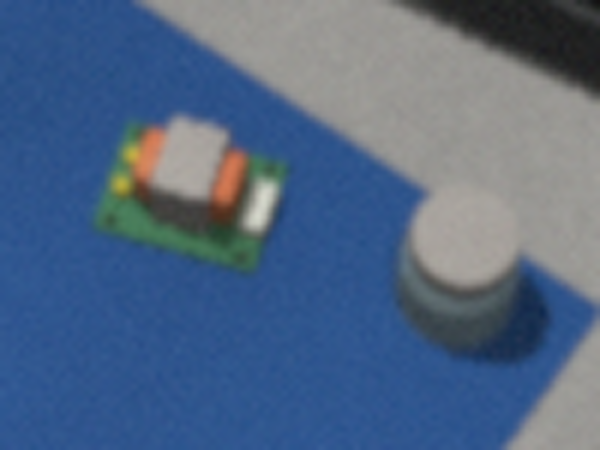

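Run:
```python
from h import *
d=manip.snapshot("top");s=manip.snapshot("scene")
P=np.array([onz(d,((u+.5)/5-.5+185,(v+.5)/5-.5+140),.034) for u,v in [(276,242),(342,232),(286,332),(351,325)]])
print(P.round(4),P.mean(0)); lx=(P[0]+P[1]-P[2]-P[3])/2; ly=(P[0]+P[2]-P[1]-P[3])/2
print(np.linalg.norm(lx),np.linalg.norm(ly),np.arctan2(lx[1],lx[0]),np.arctan2(-ly[0],ly[1]))
# scene posts
Q=np.array([onz(s,((u+.5)/5-.5+245,(v+.5)/5-.5+130),.034) for u,v in [(334,287),(301,343),(429,330),(397,387)]]);print(Q.round(4),Q.mean(0))
def mask(d,lo,hi,box):
    h=cv2.cvtColor(d["frame"],cv2.COLOR_RGB2HSV);m=cv2.inRange(h,lo,hi);M=m*0;M[box[1]:box[3],box[0]:box[2]]=m[box[1]:box[3],box[0]:box[2]];return M
for nm,im,b in(("top",d,(310,180,345,215)),("scene",s,(240,245,285,285))):
    m=mask(im,(35,70,30),(85,255,255),b);m2=mask(im,(0,60,60),(20,255,255),b);m=cv2.morphologyEx(m|m2,cv2.MORPH_CLOSE,np.ones((7,7)))
    c=max(cv2.findContours(m,0,1)[0],key=cv2.contourArea);r=cv2.minAreaRect(c);print(nm,r)
    print(np.array([onz(im,p,.004) for p in cv2.boxPoints(r)]).round(4))
w=[onz(d,((u+.5)/5-.5+185,(v+.5)/5-.5+140),z) for u,v,z in [(718,284,.048),(697,243,.012),(728,333,.005),(670,90,.075)]];print(np.array(w).round(4))
w=[onz(s,((u+.5)/6-.5+230,(v+.5)/6-.5+235),z) for u,v,z in [(190,156,.048),(262,204,.012),(127,170,.005),(465,235,.075)]];print(np.array(w).round(4))
red=mask(d,(0,150,60),(8,255,255),(220,180,270,210));c=max(cv2.findContours(red,0,1)[0],key=cv2.contourArea);r=cv2.minAreaRect(c);print(np.array([onz(d,p,.054) for p in cv2.boxPoints(r)]).round(4))
```

```text
[[0.5797 0.185  0.034 ]
 [0.5876 0.1352 0.034 ]
 [0.5106 0.1762 0.034 ]
 [0.5161 0.1274 0.034 ]] [0.54849694 0.15597525 0.034     ]
0.07071613105835386 0.049732103243285634 0.11779376548528478 0.13533473611802593
[[0.514  0.1795 0.034 ]
 [0.5217 0.1283 0.034 ]
 [0.5842 0.1882 0.034 ]
 [0.5915 0.1372 0.034 ]] [0.55282628 0.15827957 0.034     ]
top ((327.1022033691406, 198.281005859375), (21.10263442993164, 14.865821838378906), 70.01689910888672)
[[ 0.5757 -0.1071  0.004 ]
 [ 0.5959 -0.161   0.004 ]
 [ 0.5185 -0.1875  0.004 ]
 [ 0.4986 -0.1339  0.004 ]]
scene ((261.07550048828125, 267.2358703613281), (26.922666549682617, 18.268951416015625), 15.945395469665527)
[[ 0.5202 -0.1877  0.004 ]
 [ 0.4959 -0.1318  0.004 ]
 [ 0.5757 -0.104   0.004 ]
 [ 0.5978 -0.16    0.004 ]]
[[ 0.5458 -0.1473  0.048 ]
 [ 0.5847 -0.1352  0.012 ]
 [ 0.5161 -0.1588  0.005 ]
 [ 0.6877 -0.1106  0.075 ]]
[[ 0.5478 -0.1445  0.048 ]
 [ 0.5825 -0.1305  0.012 ]
 [ 0.5137 -0.1539  0.005 ]
 [ 0.6863 -0.1092  0.075 ]]
[[0.5373 0.1969 0.054 ]
 [0.5493 0.1965 0.054 ]
 [0.5449 0.118  0.054 ]
 [0.5329 0.1185 0.054 ]]
```

The two views agree to within about 4 mm: bay at about (0.550, 0.157) with yaw 0.125, module at about (0.547, -0.146) with yaw 0.33, clamp at about 0.18 rad. That puts the knob at about (0.537, 0.112). I'll turn the tool first, with the jaws tangential to the knob's path.

>>> {"api": "servo_tool", "payload": {
  "motion": [
    [0,0,0,0,0,0.12,0],
    [0,0,0,0,0,0.12,0],
    [0,0,0,0,0,0.12,0],
    [0,0,0,0,0,0.12,0],
    [0,0,0,0,0,0.12,0],
    [0,0,0,0,0,0.12,0],
    [0,0,0,0,0,0.12,0],
    [0,0,0,0,0,0.12,0],
    [0,0,0,0,0,0.12,0],
    [0,0,0,0,0,0.12,0],
    [0,0,0,0,0,0.12,0],
    [0,0,0,0,0,0,0]
  ]
}}

```text
t: 1.4
tcp_pos: [0.201, 0.5914, 0.2311]
tool_rot: [0.752, 0.659, -0.0, 0.0]
force: [-0.2, 0.8, -0.8]
finger_gap: 0.5
```

```bash
cat >> h.py <<'E'
def delta(target,yaw,verbose=1):
    s=manip.sense();Rt=R.from_quat(s["tool_rot"]);M=Rt.as_matrix()
    # desired: z down, tool y at world angle yaw
    y=np.array([np.cos(yaw),np.sin(yaw),0]);z=np.array([0,0,-1.]);D=np.c_[np.cross(y,z),y,z]
    rv=R.from_matrix(M.T@D).as_rotvec()
    print("t %.2f tcp"%s["t"],s["tcp_pos"].round(4),"yaw %.3f"%np.arctan2(M[1,1],M[0,1]),"gap %.3f"%s["finger_gap"],"F",s["force"].round(1),"q",s["q"].round(2))
    print("  move mm (tool)",(M.T@(np.array(target)-s["tcp_pos"])*1000).round(1),"turn",rv.round(3))
E
python3 - <<'E'
from h import *
delta((.537,.112,.2),-.056)
E
```

```text
t 1.40 tcp [0.201  0.5914 0.2311] yaw -0.132 gap 0.500 F [-0.2  0.8 -0.8] q [1.06 0.53 1.43 0.   1.18 1.2 ]
  move mm (tool) [-430.9  396.3   31.3] turn [-0.     0.001 -0.076]
```

>>> {"api": "servo_tool", "payload": {
  "motion": [
    [-27,25,0,0,0,0,0],
    [-36,33,0,0,0,0,0],
    [-30,27,0,0,0,0,0],
    [-30,27,0,0,0,0,0],
    [-30,27,0,0,0,0,0],
    [-30,27,0,0,0,0,0],
    [-30,27,0,0,0,0,0],
    [-30,27,0,0,0,0,0],
    [-30,27,0,0,0,-0.02,0],
    [-30,27,0,0,0,-0.02,0],
    [-30,27,0,0,0,-0.02,0],
    [-20,18,0,0,0,-0.02,0]
  ]
}}

```text
t: 2.4
tcp_pos: [0.4881, 0.2035, 0.2314]
tool_rot: [0.705, 0.71, 0.005, -0.001]
force: [-0.6, -0.3, -0.5]
finger_gap: 0.5
```

Run:
```python
from h import *
delta((.537,.112,.2),-.056)
d=manip.snapshot("wrist");save(d,"w1.png",None,1.4)
```

```text
t 2.40 tcp [0.4881 0.2035 0.2314] yaw 0.007 gap 0.500 F [-0.6 -0.3 -0.5] q [0.18 0.39 1.68 0.01 1.06 0.17]
  move mm (tool) [-92.1  48.   30.9] turn [ 0.006 -0.009  0.063]
```

View pics/w1.png

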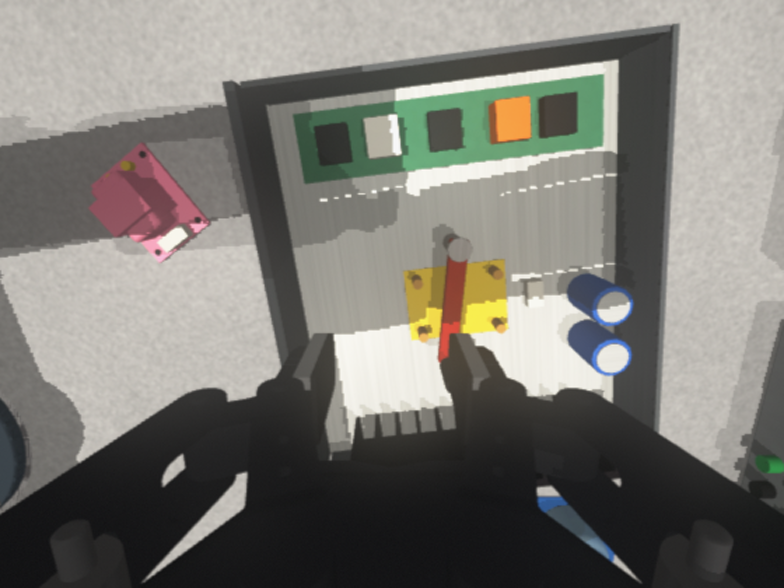

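Run:
```python
from h import *
d=manip.snapshot("wrist");save(d,"w1z.png",(280,160,380,260),6)
np.save("w1T.npy",d["world_from_camera"])
```

```text
(no output)
```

View pics/w1z.png

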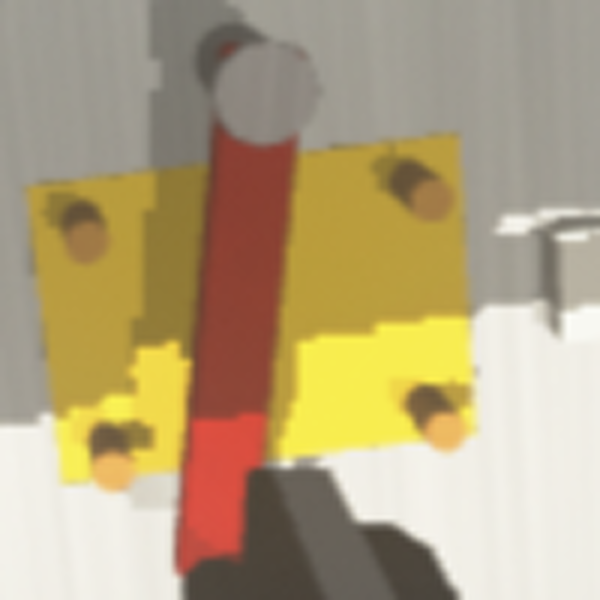

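Run:
```python
from h import *
d=manip.snapshot("wrist")
f=lambda u,v:((u+.5)/6-.5+280,(v+.5)/6-.5+160)
P=np.array([onz(d,f(u,v),.034) for u,v in [(431,200),(443,431),(87,242),(112,470)]])
print(P.round(4),P.mean(0)); lx=(P[0]+P[1]-P[2]-P[3])/2; ly=(P[0]+P[2]-P[1]-P[3])/2
print(np.linalg.norm(lx),np.linalg.norm(ly),np.arctan2(lx[1],lx[0]),np.arctan2(-ly[0],ly[1]))
L=np.array([onz(d,f(*p),.054) for p in [(254,145),(212,490)]]);print(L, np.arctan2(*(L[1]-L[0])[:2]))
c=P.mean(0);a=np.arctan2(lx[1],lx[0]);pv=c[:2]+.055*np.array([-np.sin(a),np.cos(a)]);print("pivot",pv)
delta((.537,.112,.2),-.056)
```

```text
[[0.5793 0.1917 0.034 ]
 [0.585  0.1426 0.034 ]
 [0.5104 0.1831 0.034 ]
 [0.5163 0.134  0.034 ]] [0.54774812 0.16284038 0.034     ]
0.06936664438819011 0.04942834388568463 0.12408225135919392 0.1177518715085054
[[0.54012078 0.20667919 0.054     ]
 [0.5345112  0.13761534 0.054     ]] -3.0605475646918157
pivot [0.5409411  0.21741752]
t 2.55 tcp [0.4875 0.2047 0.2311] yaw 0.003 gap 0.496 F [-0.9  0.1 -0.1] q [0.18 0.4  1.68 0.01 1.06 0.17]
  move mm (tool) [-93.1  49.1  30.6] turn [ 0.005 -0.009  0.059]
```

>>> {"api": "servo_tool", "payload": {
  "motion": [
    [-18,10,0,0.003,-0.004,0.03,0],
    [-30,15,0,0.002,-0.004,0.03,0],
    [-28,15,0,0,0,0.015,0],
    [-12,6,0,0,0,0,0],
    [0,0,0,0,0,0,0]
  ]
}}

```text
t: 2.97
tcp_pos: [0.5271, 0.1178, 0.2304]
tool_rot: [0.728, 0.686, -0.0, -0.003]
force: [-0.3, 0.8, -0.5]
finger_gap: 0.498
```

Run:
```python
from h import *
delta((.535,.115,.064),-.07)
d=manip.snapshot("wrist");save(d,"w2.png",None,1.4)
```

```text
t 2.97 tcp [0.5271 0.1178 0.2304] yaw -0.059 gap 0.498 F [-0.3  0.8 -0.5] q [0.01 0.42 1.64 0.   1.09 0.07]
  move mm (tool) [ -2.9   8.8 166.3] turn [-0.005 -0.003  0.011]
```

View pics/w2.png

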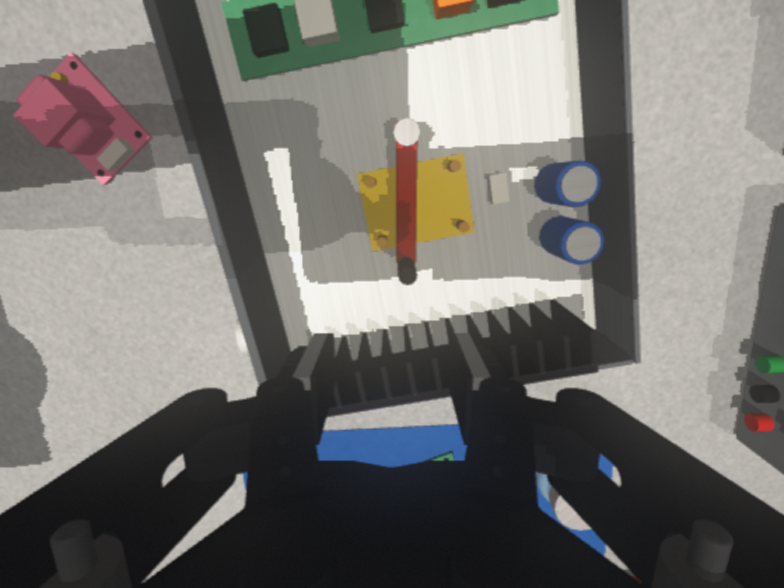

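Run:
```python
from h import *
d=manip.snapshot("wrist");save(d,"w2z.png",(240,90,350,210),5)
for p in [(407,265),(407,268),(407,272)]: print(onz(d,np.array(p)/1.4,.094))
```

```text
[0.53819496 0.12352309 0.094     ]
[0.53809041 0.12137238 0.094     ]
[0.53795038 0.11849179 0.094     ]
```

View pics/w2z.png

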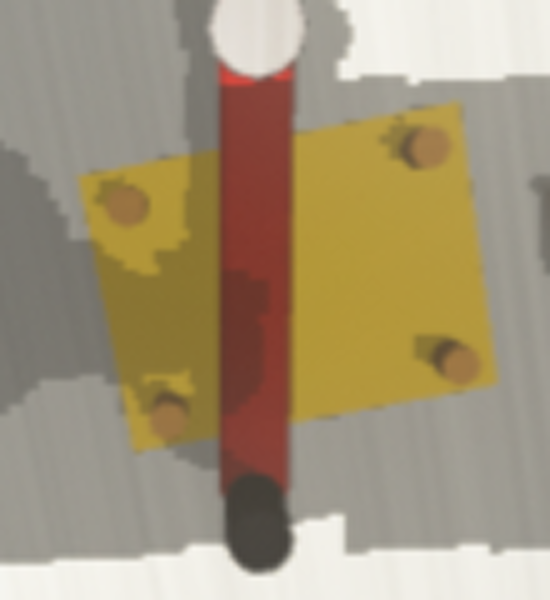

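Run:
```python
from h import *
d=manip.snapshot("wrist")
f=lambda u,v:((u+.5)/5-.5+240,(v+.5)/5-.5+90)
P=np.array([onz(d,f(u,v),.034) for u,v in [(431,147),(461,364),(128,206),(170,418)]])
print(P.round(4),P.mean(0)); lx=(P[0]+P[1]-P[2]-P[3])/2; ly=(P[0]+P[2]-P[1]-P[3])/2
print(np.linalg.norm(lx),np.linalg.norm(ly),np.arctan2(lx[1],lx[0]),np.arctan2(-ly[0],ly[1]))
print("knob top",onz(d,f(260,540),.094),"pivot?",onz(d,f(257,28),.056))
delta((.536,.116,.064),-.07)
```

```text
[[0.5821 0.1898 0.034 ]
 [0.5882 0.1408 0.034 ]
 [0.5133 0.1809 0.034 ]
 [0.5197 0.132  0.034 ]] [0.55081013 0.16086439 0.034     ]
0.0691978022134628 0.049325454748081886 0.1276450606383848 0.12811827331076595
knob top [0.53799543 0.11597081 0.094     ] pivot? [0.54343086 0.21499699 0.056     ]
t 3.12 tcp [0.5256 0.1201 0.2303] yaw -0.057 gap 0.500 F [-0.  -0.1 -0. ] q [0.01 0.42 1.65 0.01 1.09 0.07]
  move mm (tool) [ -4.2  11.7 166.2] turn [-0.006 -0.004  0.013]
```

Knob is at about (0.537, 0.116). I'll descend around it.

>>> {"api": "servo_tool", "payload": {
  "motion": [
    [-3,7,10,0,0,0.01,0],
    [-2,6,30,0,0,0,0],
    [0,0,35,0,0,0,0],
    [0,0,30,0,0,0,0],
    [0,0,15,0,0,0,0],
    [0,0,0,0,0,0,0]
  ]
}}

```text
t: 3.62
tcp_pos: [0.5387, 0.1232, 0.1063]
tool_rot: [0.727, 0.687, 0.003, -0.001]
force: [-0.0, 0.8, -0.9]
finger_gap: 0.499
```

Run:
```python
from h import *
delta((.537,.116,.064),-.07)
d=manip.snapshot("wrist");save(d,"w3.png",None,1.4)
```

```text
t 3.62 tcp [0.5387 0.1232 0.1063] yaw -0.056 gap 0.499 F [-0.   0.8 -0.9] q [0.02 0.61 1.73 0.01 0.8  0.07]
  move mm (tool) [-7.6 -1.4 42.3] turn [ 0.002 -0.007  0.014]
```

View pics/w3.png

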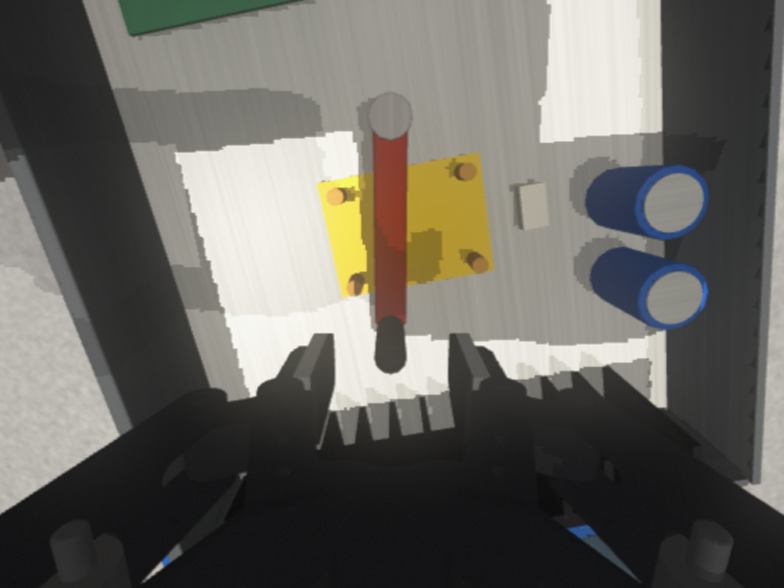

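Knob sits midway between the fingers, at (390,350) in the picture. I'll lower onto it and close gently.

>>> {"api": "servo_tool", "payload": {
  "motion": [
    [-6,0,0,0,0,0.01,0],
    [-3,-1,12,0,0,0,0],
    [0,0,22,0,0,0,0],
    [0,0,12,0,0,0,0],
    [0,0,3,0,0,0,0]
  ]
}}

```text
t: 4.08
tcp_pos: [0.5431, 0.1161, 0.0633]
tool_rot: [0.729, 0.685, 0.009, 0.004]
force: [0.2, -0.1, -0.2]
finger_gap: 0.5
```

Run:
```python
from h import *
delta((.537,.116,.064),-.07)
d=manip.snapshot("wrist");save(d,"w4.png",None,1.4)
print(proj(d,(.538,.116,.094))*1.4)
```

```text
t 4.08 tcp [0.5431 0.1161 0.0633] yaw -0.063 gap 0.500 F [ 0.2 -0.1 -0.2] q [0.01 0.68 1.75 0.01 0.69 0.06]
  move mm (tool) [-0.5 -6.1 -0.8] turn [ 0.018 -0.008  0.007]
[373.54490407 396.63339751]
```

View pics/w4.png

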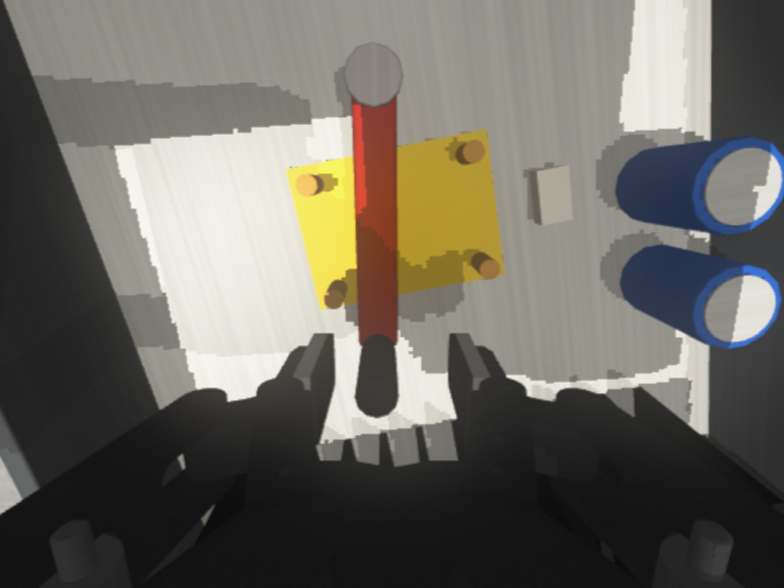

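>>> {"api": "servo_tool", "payload": {
  "motion": [
    [0,-5,0,0.01,-0.005,0,-0.3],
    [0,0,0,0,0,0,-1],
    [0,0,0,0,0,0,-1],
    [0,0,0,0,0,0,-1],
    [0,0,0,0,0,0,-1],
    [0,0,0,0,0,0,-1]
  ],
  "grip_force": 20
}}

```text
t: 4.63
tcp_pos: [0.5387, 0.1164, 0.0662]
tool_rot: [0.729, 0.684, 0.004, 0.003]
force: [0.9, 0.3, -4.7]
finger_gap: 0.158
```

Run:
```python
from h import *
delta((.538,.116,.064),-.07)
s=manip.sense();p=np.array([.542,.215]);v=s["tcp_pos"][:2]-p;print(np.linalg.norm(v),np.arctan2(v[0],-v[1]))
```

```text
t 4.63 tcp [0.5387 0.1164 0.0662] yaw -0.063 gap 0.158 F [ 0.9  0.3 -4.7] q [0.01 0.67 1.76 0.   0.7  0.07]
  move mm (tool) [-0.5 -0.7  2.1] turn [ 0.01  -0.002  0.007]
0.09861459566641884 -0.033406968733070225
```

Gap 0.158 is about 13.4 mm, so the 14 mm knob is gripped. Next I swing it clockwise about the pivot.

>>> {"api": "servo_tool", "payload": {
  "motion": [
    [0.2,-6,0,0,0,0.06,-1],
    [0.7,-11.5,0,0,0,0.115,-1],
    [0.7,-11.5,0,0,0,0.115,-1],
    [0.7,-11.5,0,0,0,0.115,-1],
    [0.7,-11.5,0,0,0,0.115,-1],
    [0.7,-11.5,0,0,0,0.115,-1],
    [0,0,0,0,0,0,-1]
  ]
}}

```text
t: 5.22
tcp_pos: [0.4792, 0.1402, 0.0662]
tool_rot: [0.912, 0.409, 0.005, 0.002]
force: [0.8, 2.2, -8.8]
finger_gap: 0.153
```

Run:
```python
from h import *
delta((.538,.116,.064),-.07)
s=manip.sense();p=np.array([.542,.215]);v=s["tcp_pos"][:2]-p;print(np.linalg.norm(v),np.arctan2(v[0],-v[1]))
```

```text
t 5.22 tcp [0.4792 0.1402 0.0662] yaw -0.728 gap 0.153 F [ 0.8  2.2 -8.8] q [ 0.06  0.63  1.89 -0.    0.61  0.79]
  move mm (tool) [21.  60.   2.8] turn [ 0.009 -0.005 -0.658]
0.09768459221044032 -0.6985747463783943
```

>>> {"api": "servo_tool", "payload": {
  "motion": [
    [0.2,-6,0,0,0,0.06,-1],
    [0.7,-11.5,0,0,0,0.115,-1],
    [0.7,-11.5,0,0,0,0.115,-1],
    [0.7,-11.5,0,0,0,0.115,-1],
    [0.7,-11.5,0,0,0,0.115,-1],
    [0.7,-11.5,0,0,0,0.115,-1],
    [0.2,-4,0,0,0,0.02,-1],
    [0,0,0,0,0,0,-1]
  ]
}}

```text
t: 5.88
tcp_pos: [0.4465, 0.1978, 0.0662]
tool_rot: [0.996, 0.088, 0.003, 0.002]
force: [-0.2, -2.6, -5.6]
finger_gap: 0.155
```

Run:
```python
from h import *
delta((.538,.116,.064),-.07)
s=manip.sense();p=np.array([.542,.215]);v=s["tcp_pos"][:2]-p;print(np.linalg.norm(v),np.arctan2(v[0],-v[1]))
d=manip.snapshot("wrist");save(d,"w5.png",None,1.4)
```

```text
t 5.88 tcp [0.4465 0.1978 0.0662] yaw -1.395 gap 0.155 F [-0.2 -2.6 -5.6] q [ 0.19  0.63  1.91 -0.01  0.6   1.59]
  move mm (tool) [75.7 96.6  3. ] turn [ 7.000e-03 -1.000e-03 -1.325e+00]
0.0970420342536471 -1.3925797124249035
```

View pics/w5.png

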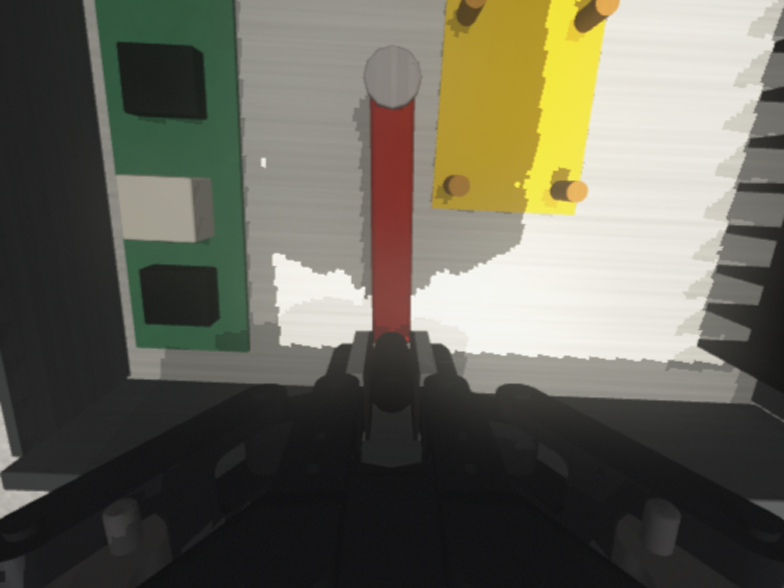

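The arm now stands at about 1.52 rad, clear of the posts. I'll give it a last nudge to the stop, release and lift.

>>> {"api": "servo_tool", "payload": {
  "motion": [
    [0.2,-4,0,0,0,0.03,-1],
    [0,0,0,0,0,0,-1],
    [0,0,0,0,0,0,-0.2],
    [0,0,0,0,0,0,-0.2],
    [0,0,0,0,0,0,-0.2],
    [0,0,-15,0,0,0,-0.2],
    [0,0,-35,0,0,0,-0.2],
    [0,0,-40,0,0,0,0],
    [0,0,-40,0,0,0,1],
    [0,0,-40,0,0,0,1],
    [0,0,-15,0,0,0,1]
  ]
}}

```text
t: 6.85
tcp_pos: [0.4479, 0.1989, 0.2585]
tool_rot: [0.997, 0.078, 0.002, 0.002]
force: [0.7, -0.2, -1.2]
finger_gap: 0.899
```

Run:
```python
from h import *
delta((.547,-.146,.22),-1.24)
d=manip.snapshot("wrist");save(d,"w6.png",None,1.4)
```

```text
t 6.85 tcp [0.4479 0.1989 0.2585] yaw -1.414 gap 0.899 F [ 0.7 -0.2 -1.2] q [ 0.19  0.31  1.73 -0.01  1.1   1.61]
  move mm (tool) [ 43.9 356.   40.5] turn [ 0.005 -0.004 -0.174]
```

View pics/w6.png

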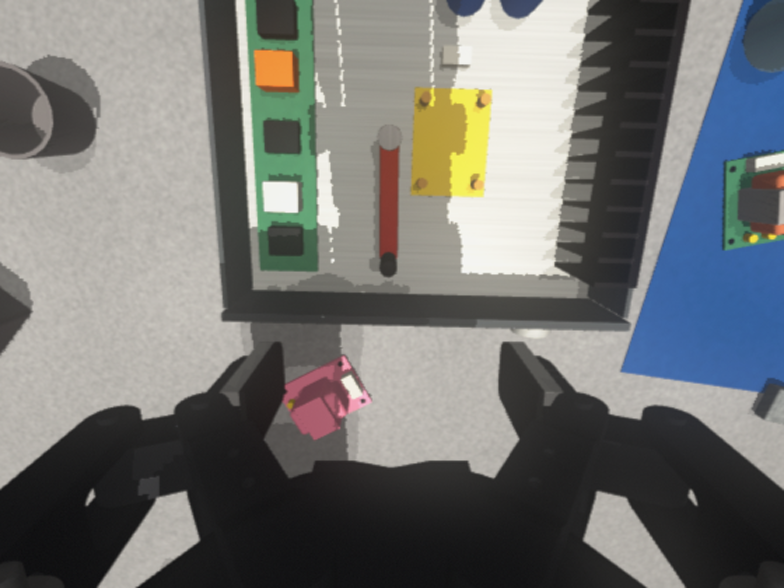

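The arm is fully aside, parallel to the side walls. The posts show again, so I'll measure the bay from this second orientation.

Run:
```python
from h import *
d=manip.snapshot("wrist");save(d,"w6z.png",(260,50,370,200),4)
```

```text
(no output)
```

View pics/w6z.png

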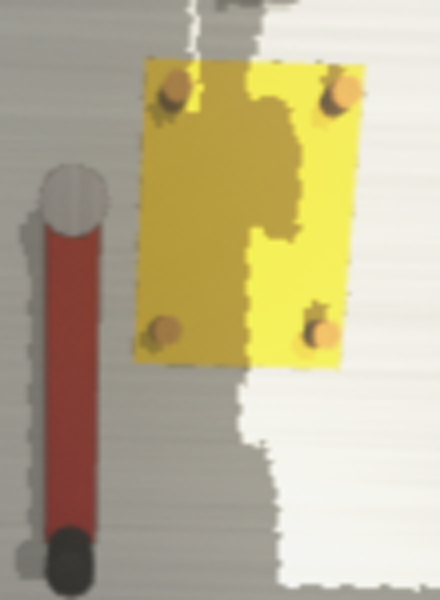

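>>> {"api": "servo_tool", "payload": {
  "motion": [
    [3,20,0,0,0,-0.02,1],
    [4,36,0,0,0,-0.02,1],
    [4,36,0,0,0,-0.02,1],
    [4,36,0,0,0,-0.02,1],
    [4,36,0,0,0,-0.02,1],
    [4,36,0,0,0,-0.02,1],
    [4,36,0,0,0,-0.02,1],
    [4,36,0,0,0,-0.02,1],
    [4,30,0,0,0,-0.01,1],
    [0,0,0,0,0,0,1]
  ]
}}

```text
t: 7.78
tcp_pos: [0.5542, -0.097, 0.2484]
tool_rot: [0.985, 0.173, -0.002, -0.0]
force: [0.0, -0.4, 0.1]
finger_gap: 1.001
```

Run:
```python
from h import *
delta((.547,-.146,.22),-1.24)
d=manip.snapshot("wrist");save(d,"w7.png",None,1.4)
```

```text
t 7.78 tcp [ 0.5542 -0.097   0.2484] yaw -1.224 gap 1.001 F [ 0.  -0.4  0.1] q [-0.37  0.43  1.57 -0.    1.15  0.85]
  move mm (tool) [-23.4  43.7  28.5] turn [-0.001  0.004  0.016]
```

View pics/w7.png

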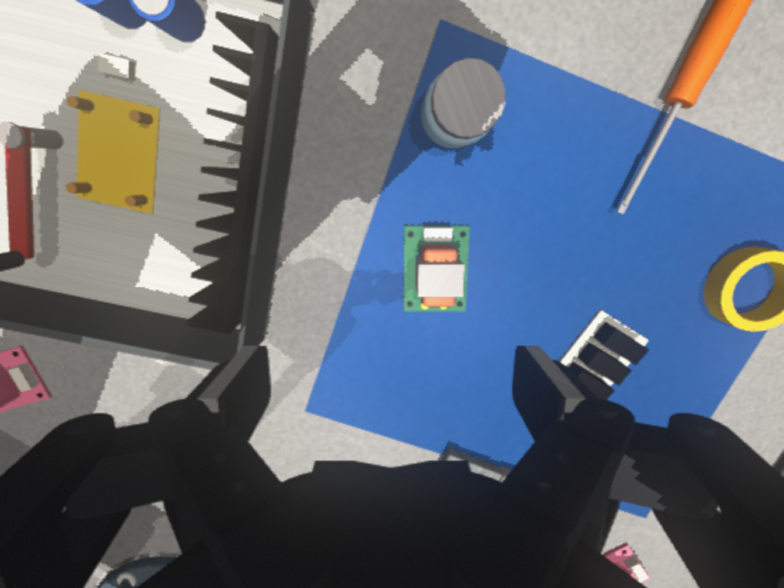

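The view shows the module square at (436,268), the relay at (605,355) and the jar at (463,100). All four posts are visible on the left.

Run:
```python
from h import *
d=manip.snapshot("wrist");save(d,"w7z.png",(35,55,125,155),6);save(d,"w7m.png",(275,145,350,235),6)
h=cv2.cvtColor(d["frame"],cv2.COLOR_RGB2HSV);m=cv2.inRange(h,(40,60,30),(88,255,255));m[:,:275]=0;m[:,350:]=0;m[:150]=0;m[235:]=0
p=cv2.findNonZero(m);r=cv2.minAreaRect(p);print(r);B=np.array([onz(d,q,.004) for q in cv2.boxPoints(r)]);print(B.round(4),B.mean(0),np.linalg.norm(np.diff(B,axis=0),axis=1))
e=B[1:]-B[:-1];print(np.arctan2(e[:,1],e[:,0]))
```

```text
((314.0, 190.0), (60.0, 46.0), 90.0)
[[ 0.5769 -0.1018  0.004 ]
 [ 0.5976 -0.1591  0.004 ]
 [ 0.5204 -0.1917  0.004 ]
 [ 0.4984 -0.1312  0.004 ]] [ 0.54829284 -0.1459435   0.004     ] [0.06091818 0.08385137 0.06444203]
[-1.2233459  -2.74183785  1.91923364]
```

View pics/w7z.png

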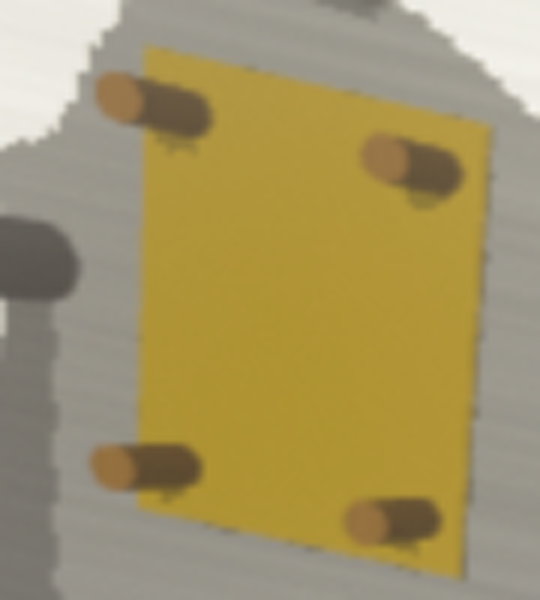

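View pics/w7m.png

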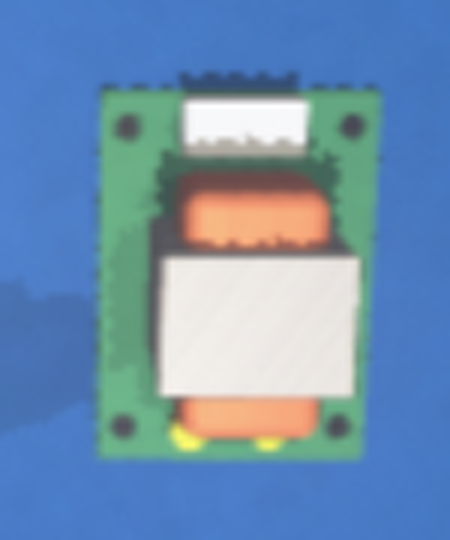

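Run:
```python
from h import *
d=manip.snapshot("wrist")
def rep(pts,ox,oy,z):
    # order: front-left(+x,+y), (+x,-y), (-x,+y), (-x,-y)
    P=np.array([onz(d,((u+.5)/6-.5+ox,(v+.5)/6-.5+oy),z) for u,v in pts])
    lx=(P[0]+P[1]-P[2]-P[3])/2; ly=(P[0]+P[2]-P[1]-P[3])/2
    print(P.mean(0).round(4),"lx %.4f ly %.4f yaw %.3f %.3f"%(np.linalg.norm(lx),np.linalg.norm(ly),np.arctan2(lx[1],lx[0]),np.arctan2(-ly[0],ly[1])))
rep([(118,98),(386,158),(113,467),(366,522)],35,55,.034)
rep([(128,127),(352,127),(122,427),(337,427)],275,145,.004)
rep([(105,92),(382,92),(97,459),(363,460)],275,145,.004)
rep([(160,257),(360,257),(160,397),(355,397)],275,145,.048)
delta((.547,-.146,.1),-1.24)
```

```text
[0.5496 0.1617 0.034 ] lx 0.0696 ly 0.0502 yaw 0.128 0.134
[ 0.5459 -0.1432  0.004 ] lx 0.0699 ly 0.0498 yaw 0.346 0.350
[ 0.5459 -0.1437  0.004 ] lx 0.0856 ly 0.0616 yaw 0.344 0.348
[ 0.5463 -0.1432  0.048 ] lx 0.0293 ly 0.0400 yaw 0.366 0.350
t 7.93 tcp [ 0.5504 -0.091   0.2482] yaw -1.221 gap 1.001 F [ 0.3 -0.8 -1.7] q [-0.36  0.42  1.58  0.    1.16  0.86]
  move mm (tool) [-20.9  51.6 148. ] turn [-0.007  0.008  0.019]
```

Hole, board and core fits agree on the module: (0.546, -0.1435), yaw 0.348. The bay averages (0.5495, 0.161), yaw 0.128. I'll approach above the module next.

>>> {"api": "servo_tool", "payload": {
  "motion": [
    [-7,14,10,-0.004,0.004,0,1],
    [-9,24,30,-0.003,0.004,0,1],
    [-4,12,35,0,0,0,1],
    [0,0,30,0,0,0,1],
    [0,0,10,0,0,0,1],
    [0,0,0,0,0,0,1]
  ]
}}

```text
t: 8.43
tcp_pos: [0.5458, -0.1355, 0.13]
tool_rot: [0.984, 0.18, 0.001, -0.002]
force: [-0.5, 0.7, 0.4]
finger_gap: 0.996
```

Run:
```python
from h import *
delta((.546,-.1435,.012),-1.223)
d=manip.snapshot("wrist");save(d,"w8.png",None,1.4)
```

```text
t 8.43 tcp [ 0.5458 -0.1355  0.13  ] yaw -1.208 gap 0.996 F [-0.5  0.7  0.4] q [-0.44  0.58  1.68  0.    0.88  0.76]
  move mm (tool) [ -2.9   7.9 118. ] turn [-0.003 -0.002  0.015]
```

View pics/w8.png

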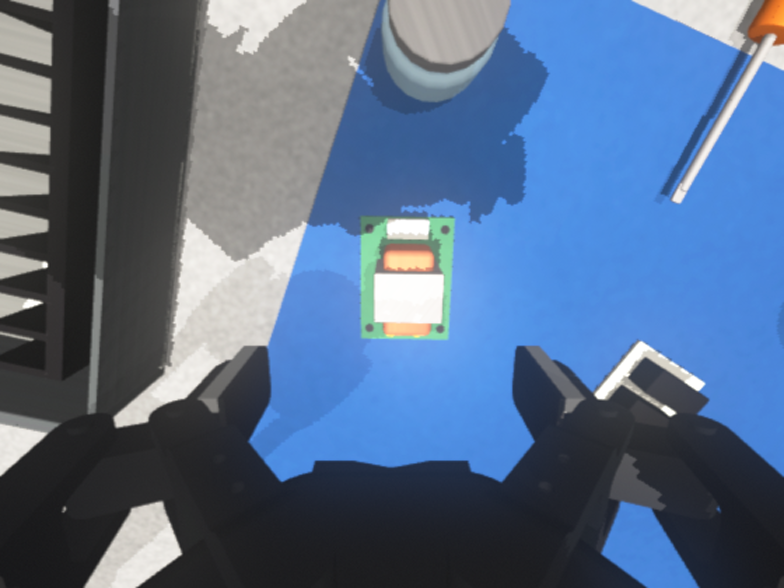

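Run:
```python
from h import *
d=manip.snapshot("wrist")
P=np.array([onz(d,(np.array(p)+.5)/1.4-.5,.004) for p in [(369,228),(446,230),(369,327),(440,328)]]);c=P.mean(0);lx=P[0]+P[1]-P[2]-P[3];print("module",c,np.arctan2(lx[1],lx[0]))
P=np.array([onz(d,(np.array(p)+.5)/1.4-.5,.048) for p in [(375,275),(443,275),(376,322),(442,322)]]);print("core",P.mean(0))
t=manip.snapshot("top");print("relay",onz(t,(378,206),.013), onz(d,np.array((643,342))/1.4,.004))
delta((.546,-.1435,.012),-1.223)
```

```text
module [ 0.5474715  -0.14562008  0.004     ] 0.34265495440099103
core [ 0.54733479 -0.14601028  0.048     ]
relay [ 0.51613787 -0.33955784  0.013     ] [ 0.56486098 -0.31996162  0.004     ]
t 8.58 tcp [ 0.5481 -0.1365  0.1331] yaw -1.208 gap 1.001 F [0.4 0.2 0.1] q [-0.44  0.58  1.68  0.    0.88  0.76]
  move mm (tool) [ -5.2   5.5 121.1] turn [ 0.002 -0.006  0.015]
```

>>> {"api": "servo_tool", "payload": {
  "motion": [
    [-4,6,12,0,0,0.01,1],
    [-1,1,30,0,0,0,1],
    [0,0,30,0,0,0,1],
    [0,0,20,0,0,0,1],
    [0,0,6,0,0,0,1],
    [0,0,0,0,0,0,1]
  ]
}}

```text
t: 9.08
tcp_pos: [0.5574, -0.1452, 0.0443]
tool_rot: [0.984, 0.179, 0.015, 0.008]
force: [-0.5, -0.0, 0.7]
finger_gap: 1.001
```

Run:
```python
from h import *
delta((.5465,-.145,.012),-1.223)
d=manip.snapshot("wrist");save(d,"w9.png",None,1.4)
```

```text
t 9.08 tcp [ 0.5574 -0.1452  0.0443] yaw -1.211 gap 1.001 F [-0.5 -0.   0.7] q [-0.45  0.73  1.72  0.01  0.67  0.75]
  move mm (tool) [-11.   -4.7  31.9] turn [ 0.021 -0.026  0.012]
```

View pics/w9.png

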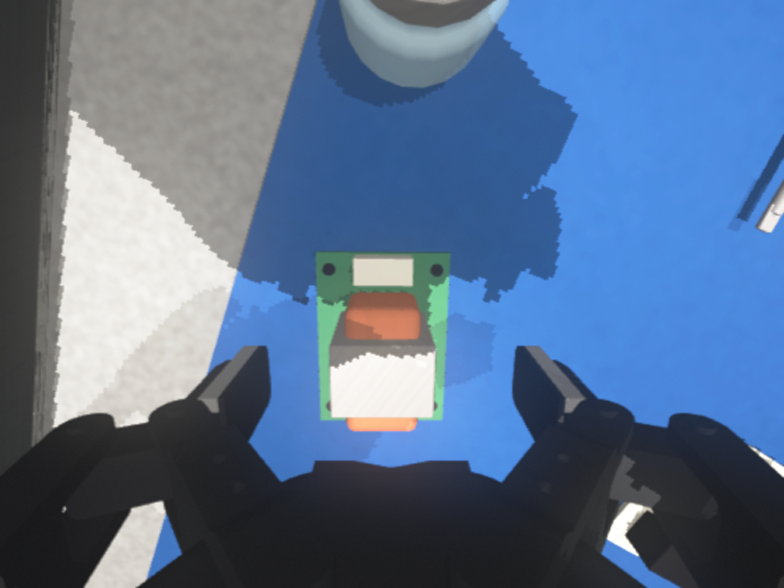

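Tilt and offset crept in during the fast descent, so I'll correct those first and then go down slowly.

>>> {"api": "servo_tool", "payload": {
  "motion": [
    [-8,-4,0,0.02,-0.025,0.01,1],
    [-3,-1,0,0,0,0,1],
    [0,0,0,0,0,0,1]
  ]
}}

```text
t: 9.38
tcp_pos: [0.5485, -0.1449, 0.0496]
tool_rot: [0.985, 0.175, 0.004, 0.003]
force: [-0.2, -0.3, 1.1]
finger_gap: 1.0
```

Run:
```python
from h import *
delta((.5465,-.145,.012),-1.223)
d=manip.snapshot("wrist")
save(d,"w10.png",None,1.4)
```

```text
t 9.38 tcp [ 0.5485 -0.1449  0.0496] yaw -1.219 gap 1.000 F [-0.2 -0.3  1.1] q [-0.46  0.71  1.72 -0.    0.7   0.76]
  move mm (tool) [-2.2 -0.9 37.6] turn [ 0.008 -0.007  0.004]
```

View pics/w10.png

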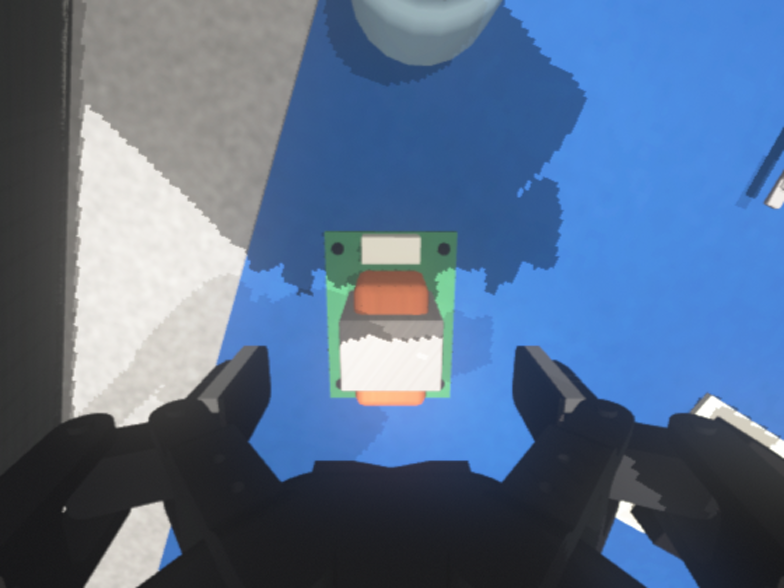

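>>> {"api": "servo_tool", "payload": {
  "motion": [
    [-2,-1,6,0.005,-0.005,0,1],
    [-1,0,9,0,-0.002,0,1],
    [-1,0,9,0,-0.002,0,1],
    [0,0,7,0,0,0,1],
    [0,0,3,0,0,0,1],
    [0,0,0,0,0,0,1]
  ]
}}

```text
t: 9.93
tcp_pos: [0.5467, -0.1465, 0.0146]
tool_rot: [0.985, 0.175, 0.002, 0.004]
force: [-0.1, 0.8, -0.2]
finger_gap: 0.996
```

Run:
```python
from h import *
delta((.5465,-.145,.012),-1.223)
d=manip.snapshot("wrist")
save(d,"w11.png",None,1.4)
P=np.array([onz(d,(np.array(p)+.5)/1.4-.5,.004) for p in [(369,228),(446,230),(369,327),(440,328)]])
```

```text
t 9.93 tcp [ 0.5467 -0.1465  0.0146] yaw -1.219 gap 0.996 F [-0.1  0.8 -0.2] q [-0.46  0.78  1.73 -0.01  0.63  0.77]
  move mm (tool) [ 0.3 -1.5  2.6] turn [ 0.008 -0.003  0.004]
```

View pics/w11.png

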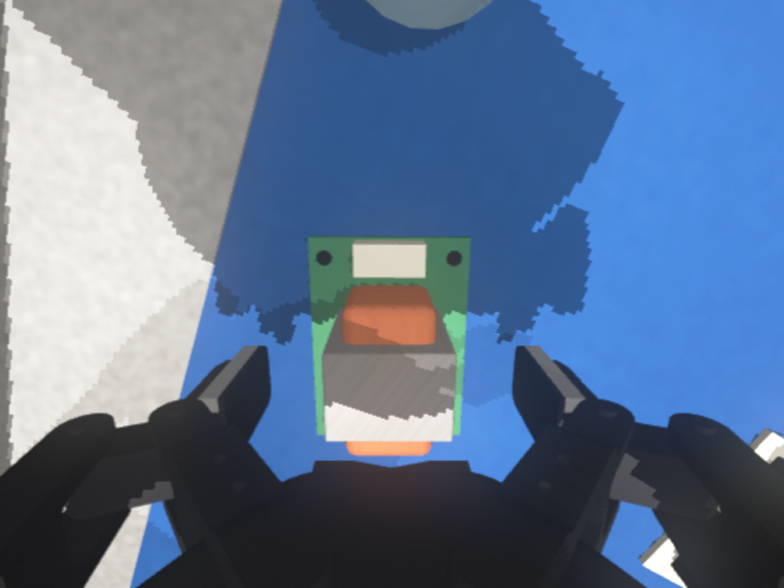

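>>> {"api": "servo_tool", "payload": {
  "motion": [
    [0,-1,2,0.008,-0.003,0.003,0.5],
    [0,0,0,0,0,0,0.2],
    [0,0,0,0,0,0,-1],
    [0,0,0,0,0,0,-1],
    [0,0,0,0,0,0,-1],
    [0,0,0,0,0,0,-1]
  ],
  "grip_force": 60
}}

```text
t: 10.48
tcp_pos: [0.5464, -0.1456, 0.0123]
tool_rot: [0.985, 0.173, -0.0, -0.001]
force: [-0.8, -0.0, -2.2]
finger_gap: 0.461
```

Run:
```python
from h import *
delta((.5465,-.145,.2),-1.223)
```

```text
t 10.48 tcp [ 0.5464 -0.1456  0.0123] yaw -1.222 gap 0.461 F [-0.8 -0.  -2.2] q [-0.46  0.78  1.72  0.    0.64  0.76]
  move mm (tool) [ 1.000e-01 -7.000e-01 -1.877e+02] turn [-0.001  0.001  0.001]
```

Gap is about 39 mm, so the core is held and the underside is 12 mm below the TCP. Lifting now.

>>> {"api": "servo_tool", "payload": {
  "motion": [
    [0,0,-6,0,0,0,-1],
    [0,0,-15,0,0,0,-1],
    [0,0,-20,0,0,0,-1],
    [0,0,-20,0,0,0,-1],
    [0,0,-20,0,0,0,-1],
    [0,0,-20,0,0,0,-1],
    [0,0,-20,0,0,0,-1],
    [0,0,-20,0,0,0,-1],
    [0,0,-12,0,0,0,-1],
    [0,0,0,0,0,0,-1]
  ]
}}

```text
t: 11.32
tcp_pos: [0.5401, -0.1422, 0.169]
tool_rot: [0.985, 0.174, -0.008, -0.006]
force: [0.4, -0.1, -3.8]
finger_gap: 0.456
```

Run:
```python
from h import *
delta((.549,.1605,.2),-1.443)
d=manip.snapshot("wrist")
save(d,"w12.png",None,1.4)
```

```text
t 11.32 tcp [ 0.5401 -0.1422  0.169 ] yaw -1.222 gap 0.456 F [ 0.4 -0.1 -3.8] q [-0.46  0.53  1.65  0.    0.99  0.76]
  move mm (tool) [ 111.4 -281.9  -28.2] turn [-0.013  0.015  0.221]
```

View pics/w12.png

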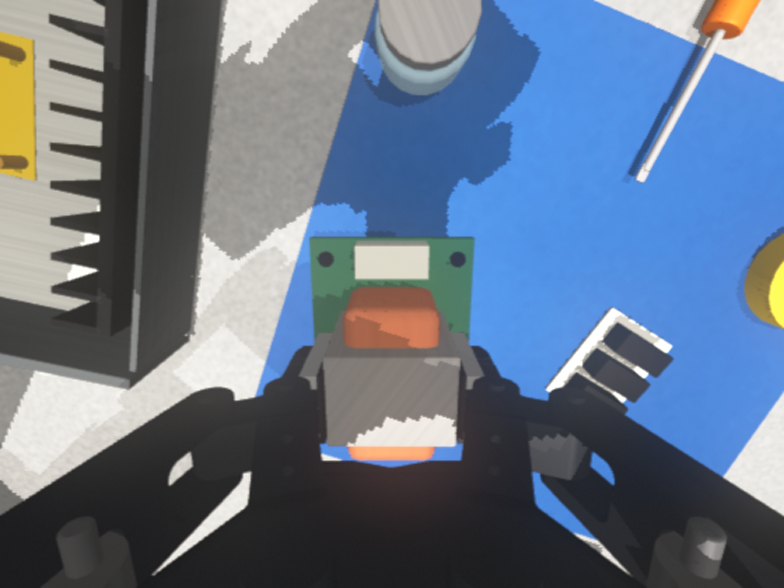

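Module is held square and the weight shows as 3.8 N. Carrying it across, over the walls.

>>> {"api": "servo_tool", "payload": {
  "motion": [
    [3,-8,-6,-0.007,0.008,0,-1],
    [6,-18,-10,-0.006,0.007,0.018,-1],
    [8,-23,-6,0,0,0.02,-1],
    [8,-23,0,0,0,0.02,-1],
    [8,-23,0,0,0,0.02,-1],
    [7,-23,0,0,0,0.02,-1],
    [7,-23,0,0,0,0.02,-1],
    [6,-23,0,0,0,0.02,-1],
    [5,-23,0,0,0,0.02,-1],
    [5,-23,0,0,0,0.02,-1],
    [4,-18,0,0,0,0.01,-1],
    [0,0,0,0,0,0,-1]
  ]
}}

```text
t: 12.37
tcp_pos: [0.5312, 0.1135, 0.1796]
tool_rot: [0.997, 0.073, -0.014, -0.007]
force: [-0.6, -0.1, -4.3]
finger_gap: 0.463
```

Run:
```python
from h import *
delta((.549,.1605,.15),-1.443)
```

```text
t 12.37 tcp [0.5312 0.1135 0.1796] yaw -1.426 gap 0.463 F [-0.6 -0.1 -4.3] q [-0.    0.5   1.67  0.01  1.    1.42]
  move mm (tool) [ 25.2 -43.4  29.6] turn [-0.016  0.027  0.017]
```

>>> {"api": "servo_tool", "payload": {
  "motion": [
    [5,-10,0,-0.008,0.014,0.008,-1],
    [9,-16,0,-0.007,0.013,0.007,-1],
    [7,-12,0,0,0,0,-1],
    [3,-4,0,0,0,0,-1],
    [0,0,0,0,0,0,-1],
    [0,0,0,0,0,0,-1]
  ]
}}

```text
t: 12.87
tcp_pos: [0.5427, 0.1622, 0.1737]
tool_rot: [0.998, 0.068, -0.008, 0.0]
force: [-0.1, -0.6, -4.1]
finger_gap: 0.46
```

Run:
```python
from h import *
delta((.549,.1605,.1),-1.443)
d=manip.snapshot("wrist");save(d,"w13.png",None,1.4)
d=manip.snapshot("top");save(d,"t13.png",(185,140,345,250),5)
```

```text
t 12.87 tcp [0.5427 0.1622 0.1737] yaw -1.436 gap 0.460 F [-0.1 -0.6 -4.1] q [0.09 0.53 1.63 0.   1.   1.53]
  move mm (tool) [ 7.1  2.6 73.6] turn [-0.001  0.015  0.007]
```

View pics/w13.png

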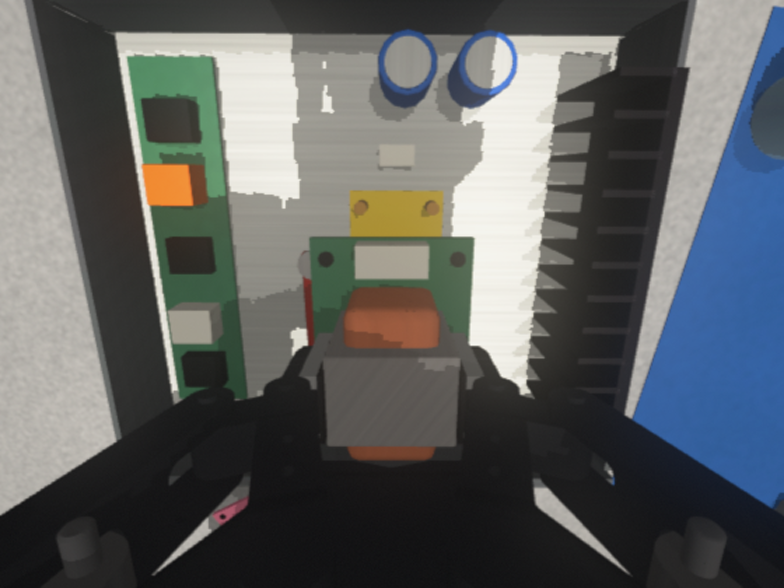

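View pics/t13.png

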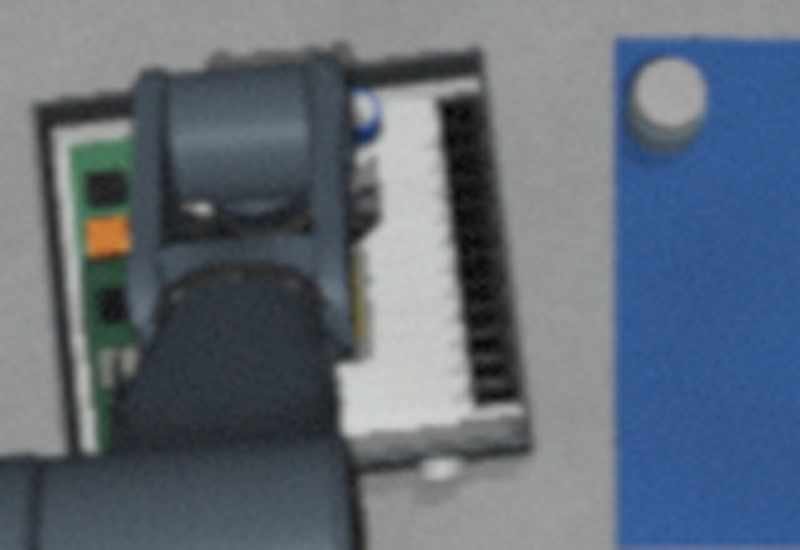

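```bash
cat > chk.py <<'E'
from h import *
import sys
d=manip.snapshot("wrist");s=manip.sense();zb=s["tcp_pos"][2]-.0123+.004
a=[float(x) for x in sys.argv[1:]];g=lambda i:(np.array(a[2*i:2*i+2])+.5)/1.4-.5
H=[onz(d,g(i),zb) for i in(0,1)];Pp=[onz(d,g(i),.034) for i in(2,3)]
for n,X in(("module",H),("bay",Pp)):
    y=X[0]-X[1];a_=np.arctan2(-y[0],y[1]);c=(X[0]+X[1])/2-.035*np.array([np.cos(a_),np.sin(a_),0]);print(n,c.round(4),"yaw %.3f span %.4f"%(a_,np.linalg.norm(y)))
print("zb",zb)
E
python3 chk.py 326 259 458 259 361 208 431 208
python3 -c "
from h import *
delta((.549,.1605,.1),-1.443)
d=manip.snapshot('wrist');save(d,'w14z.png',(210,120,350,200),5)"
```

```text
module [0.5439 0.161  0.1658] yaw 0.134 span 0.0495
bay [0.5514 0.1591 0.034 ] yaw 0.134 span 0.0478
zb 0.16575196727359606
t 13.02 tcp [0.5429 0.1616 0.1741] yaw -1.437 gap 0.463 F [ 0.4  0.3 -5. ] q [0.09 0.53 1.63 0.   1.   1.53]
  move mm (tool) [ 7.   1.9 74. ] turn [-0.001  0.014  0.006]
```

View pics/w14z.png

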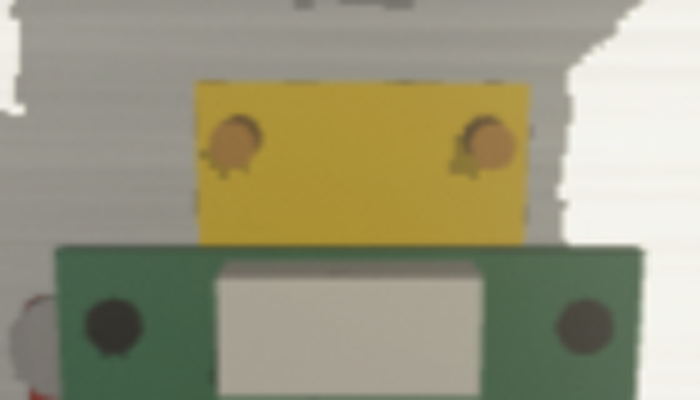

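Module and bay agree in yaw (0.134 both) and the module's centre lies within 1 mm of the TCP. I'll level it, move 7 mm rearward and lower in stages.

>>> {"api": "servo_tool", "payload": {
  "motion": [
    [5,1,0,0,0.014,0.005,-1],
    [3,1,4,0,0,0,-1],
    [0,0,12,0,0,0,-1],
    [0,0,16,0,0,0,-1],
    [0,0,16,0,0,0,-1],
    [0,0,12,0,0,0,-1],
    [0,0,4,0,0,0,-1],
    [0,0,0,0,0,0,-1]
  ]
}}

```text
t: 13.73
tcp_pos: [0.5567, 0.1565, 0.1089]
tool_rot: [0.998, 0.061, 0.005, -0.0]
force: [0.2, -0.2, -2.7]
finger_gap: 0.46
```

```bash
python3 -c "
from h import *
delta((.549,.1605,.0573),-1.443)
d=manip.snapshot('wrist');save(d,'w15.png',None,1.4)"
```

```text
t 13.73 tcp [0.5567 0.1565 0.1089] yaw -1.449 gap 0.460 F [ 0.2 -0.2 -2.7] q [ 0.08  0.63  1.66 -0.    0.84  1.53]
  move mm (tool) [-7.7 -4.9 51.6] turn [ 0.    -0.009 -0.006]
```

View pics/w15.png

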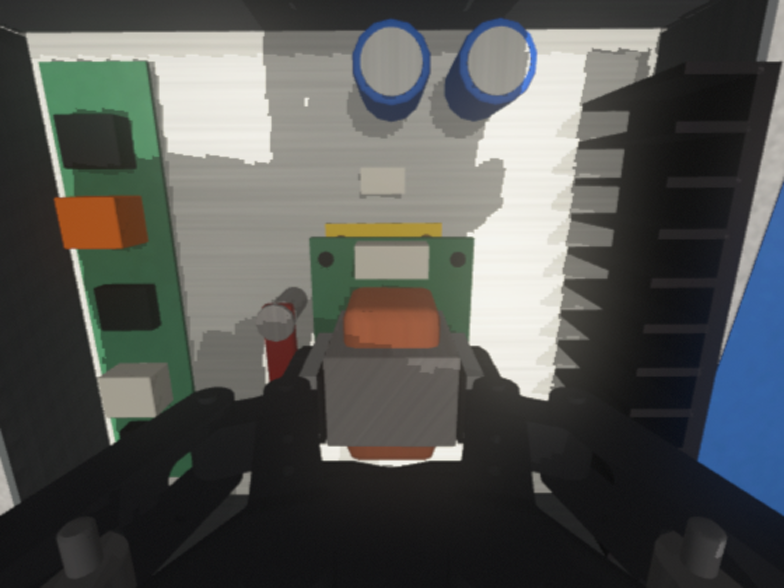

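>>> {"api": "servo_tool", "payload": {
  "motion": [
    [-5,-3,0,0,-0.008,-0.005,-1],
    [-3,-2,2,0,0,0,-1],
    [-1,0,7,0,-0.002,0,-1],
    [-1,0,8,0,-0.002,0,-1],
    [0,0,5,0,0,0,-1],
    [0,0,0,0,0,0,-1],
    [0,0,0,0,0,0,-1]
  ]
}}

```text
t: 14.37
tcp_pos: [0.5476, 0.1609, 0.0882]
tool_rot: [0.998, 0.064, 0.002, 0.0]
force: [1.2, 0.6, -3.7]
finger_gap: 0.464
```

```bash
python3 -c "
from h import *
delta((.549,.1605,.0573),-1.443)
d=manip.snapshot('wrist');save(d,'w16.png',None,1.4)"
```

```text
t 14.37 tcp [0.5476 0.1609 0.0882] yaw -1.443 gap 0.464 F [ 1.2  0.6 -3.7] q [ 0.09  0.66  1.69 -0.    0.79  1.53]
  move mm (tool) [ 1.2  0.5 30.9] turn [ 0.001 -0.003  0.   ]
```

View pics/w16.png

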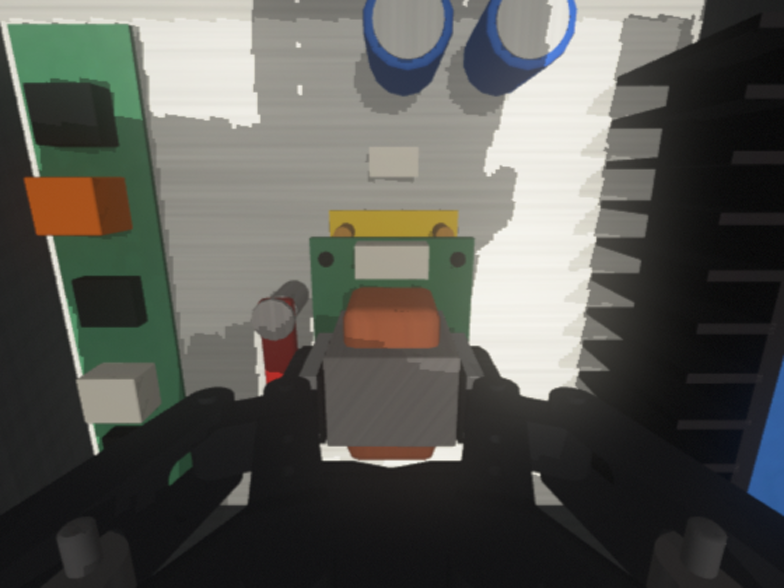

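```bash
python3 -c "
from h import *
d=manip.snapshot('wrist');save(d,'w16z.png',(210,130,350,210),5)
a=.128;X=np.array([np.cos(a),np.sin(a),0]);Y=np.array([-np.sin(a),np.cos(a),0])
c=np.array([.5495,.1610,.034])
f=lambda p:((p-np.array([210,130])+.5)*5-.5).round(1)
for sy in(.025,-.025):
  for k in(0,.0045): print(f(proj(d,c+X*(.035+k)+Y*sy)))
s=manip.sense();zb=s['tcp_pos'][2]-.0083
print('holes pred',[f(proj(d,np.array([*s['tcp_pos'][:2],zb])+X*.035+Y*sy)) for sy in(.025,-.025)])
"
```

```text
[161.2 204.6]
[160.1 171.4]
[528.4 204.4]
[529.5 171.3]
holes pred [array([107. , 284.8]), array([580.3, 284.6])]
```

View pics/w16z.png

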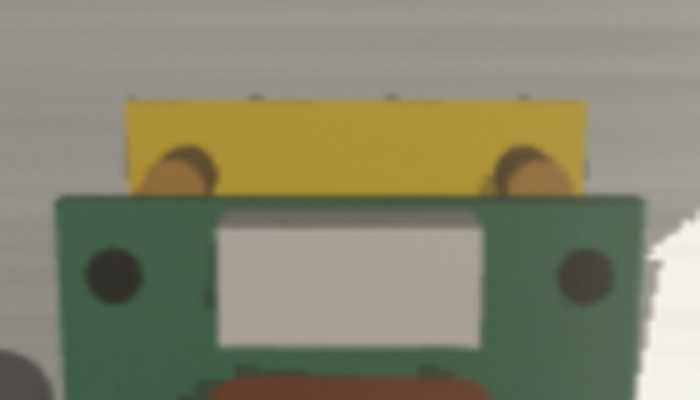

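The same-image check gives posts and module centred to about 1–2 mm. Adjusted TCP target is (0.5502, 0.1603, 0.057). Lowering slowly.

>>> {"api": "servo_tool", "payload": {
  "motion": [
    [2,1,2,0,0,0,-1],
    [-0.5,0,6,0,-0.001,0,-1],
    [-1,0,7,0,-0.002,0,-1],
    [-1,0,7,0,-0.002,0,-1],
    [0,0,4,0,0,0,-1],
    [0,0,0,0,0,0,-1],
    [0,0,0,0,0,0,-1]
  ]
}}

```text
t: 15.05
tcp_pos: [0.5483, 0.1595, 0.0597]
tool_rot: [0.998, 0.064, -0.0, 0.0]
force: [0.2, 0.0, -3.6]
finger_gap: 0.462
```

```bash
python3 -c "
from h import *
delta((.5502,.1603,.0573),-1.443)
d=manip.snapshot('wrist');save(d,'w17.png',None,1.4);save(d,'w17z.png',(210,130,350,210),5)
"
```

```text
t 15.05 tcp [0.5483 0.1595 0.0597] yaw -1.443 gap 0.462 F [ 0.2  0.  -3.6] q [ 0.09  0.7   1.7  -0.    0.74  1.53]
  move mm (tool) [ 2.  -0.5  2.4] turn [ 0.001  0.001 -0.   ]
```

View pics/w17.png

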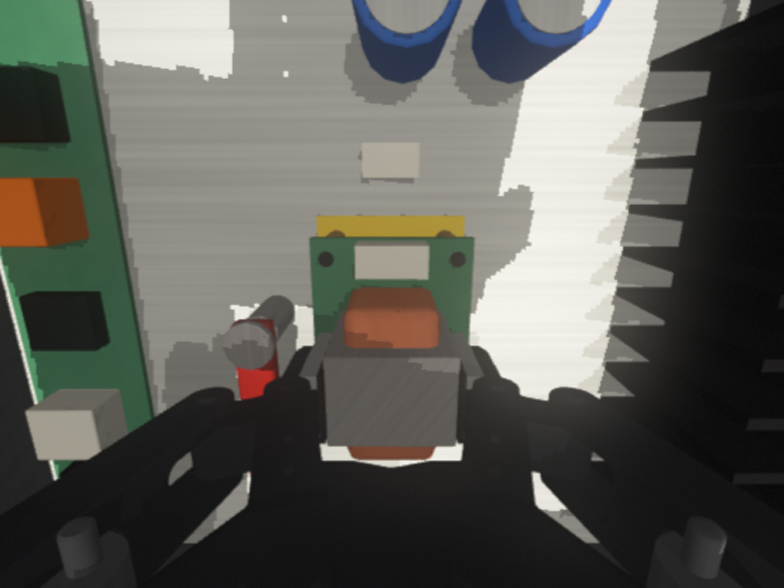

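>>> {"api": "servo_tool", "payload": {
  "motion": [
    [2,0,1,0,0,0,-1],
    [0,0,0,0,0,0,-1],
    [0,0,0,0,0,0,-1],
    [0,0,0,0,0,0,-1]
  ]
}}

```text
t: 15.43
tcp_pos: [0.5511, 0.1599, 0.0592]
tool_rot: [0.998, 0.064, 0.0, 0.0]
force: [-0.2, 0.1, -3.2]
finger_gap: 0.456
```

```bash
python3 -c "
from h import *
delta((.5502,.1603,.0573),-1.443)
d=manip.snapshot('wrist');save(d,'w18.png',(210,130,350,210),5)
d2=manip.snapshot('scene');save(d2,'s18.png',(245,130,405,250),5)
d3=manip.snapshot('top');save(d3,'t18.png',(140,60,440,280),2.6)
a=.128;X=np.array([np.cos(a),np.sin(a),0]);Y=np.array([-np.sin(a),np.cos(a),0])
s=manip.sense();c=np.array([.5504,.1602,.034]);f=lambda p:((p-np.array([210,130])+.5)*5-.5).round(1)
for sy in(.025,-.025): print(f(proj(d,c+X*.0395+Y*sy)),f(proj(d,np.array([*s['tcp_pos'][:2],s['tcp_pos'][2]-.0083])+X*.035+Y*sy)))
delta((.5502,.1603,.0573),-1.443);print(np.abs(s['qd']).max())
"
```

```text
t 15.43 tcp [0.5511 0.1599 0.0592] yaw -1.443 gap 0.456 F [-0.2  0.1 -3.2] q [ 0.09  0.71  1.69 -0.    0.74  1.53]
  move mm (tool) [-0.8 -0.5  1.9] turn [ 0.001 -0.    -0.   ]
[125.2 224.1] [106.5 288. ]
[554.9 223.7] [579.  287.6]
t 15.58 tcp [0.5509 0.1599 0.0592] yaw -1.443 gap 0.460 F [-0.5 -0.8 -4.9] q [ 0.09  0.71  1.69 -0.    0.74  1.53]
  move mm (tool) [-0.6 -0.5  1.9] turn [ 0.001 -0.    -0.   ]
0.0032372500200361924
```

View pics/w18.png

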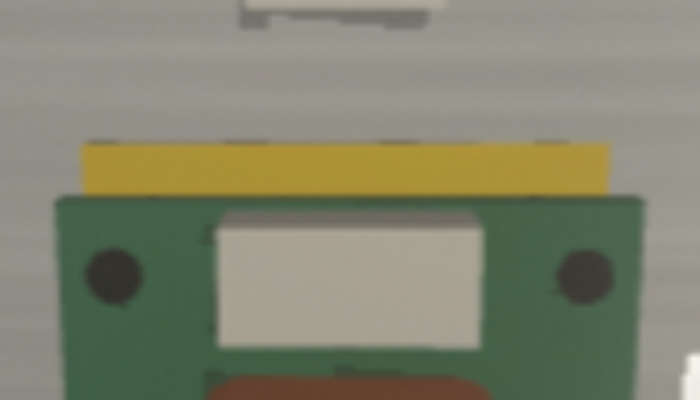

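View pics/s18.png

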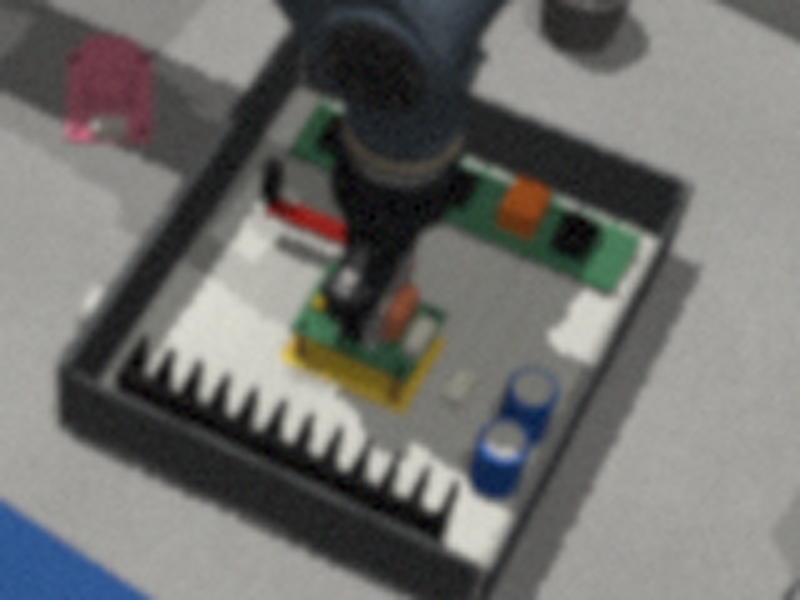

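View pics/t18.png

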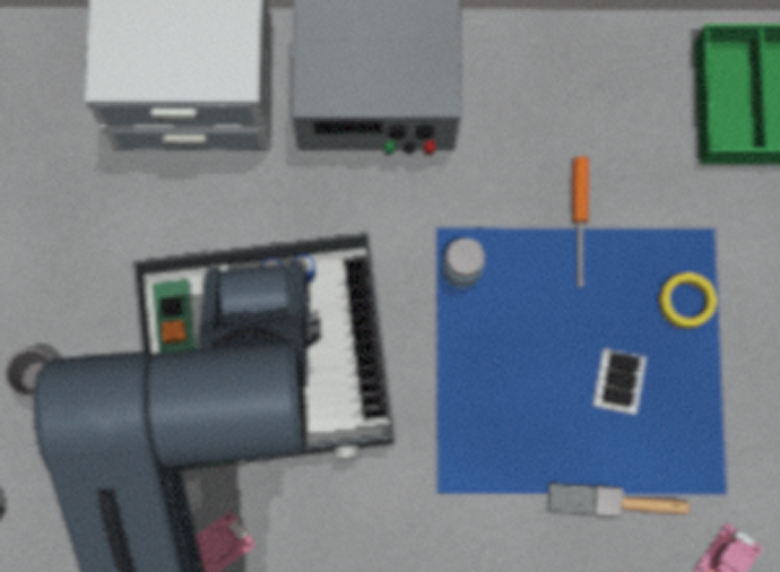

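```bash
python3 -c "
from h import *
s=manip.snapshot('scene');w=manip.snapshot('wrist')
save(s,'s19.png',(295,175,340,215),16)
A=[onz(s,((u+.5)/5-.5+245,(v+.5)/5-.5+130),.051) for u,v in [(296,328),(398,375),(445,311)]]
print(np.array(A).round(4),(A[0]+A[2])/2, 'diag',np.linalg.norm(A[0]-A[2]))
# patch rear edge: bay-frame x via old wrist view vs now (floor z guess)
c=np.array([.5504,.1602,0]);a=.128;X=np.array([np.cos(a),np.sin(a),0]);Y=np.array([-np.sin(a),np.cos(a),0])
for z in(0.004,.006,.01):
  e=[onz(w,((u+.5)/5-.5+210,145.4+130-130+ (0) if 0 else (144.5+.5)/5-.5+130),z) for u in(82,610)]
  m=(e[0]+e[1])/2-c; print(z,'rear edge x',m@X,'y',m@Y,'width',np.linalg.norm(e[0]-e[1]))
"
```

```text
[[0.5178 0.1259 0.051 ]
 [0.5914 0.135  0.051 ]
 [0.589  0.1963 0.051 ]] [0.55341504 0.16109633 0.051     ] diag 0.10014918795239615
0.004 rear edge x 0.04520263369854643 y -0.0006867509272885253 width 0.07142386551063523
0.006 rear edge x 0.045418483860861565 y -0.000687297471582967 width 0.07069842820281302
0.01 rear edge x 0.04585018418549207 y -0.000688390560171879 width 0.06924755358716855
```

View pics/s19.png

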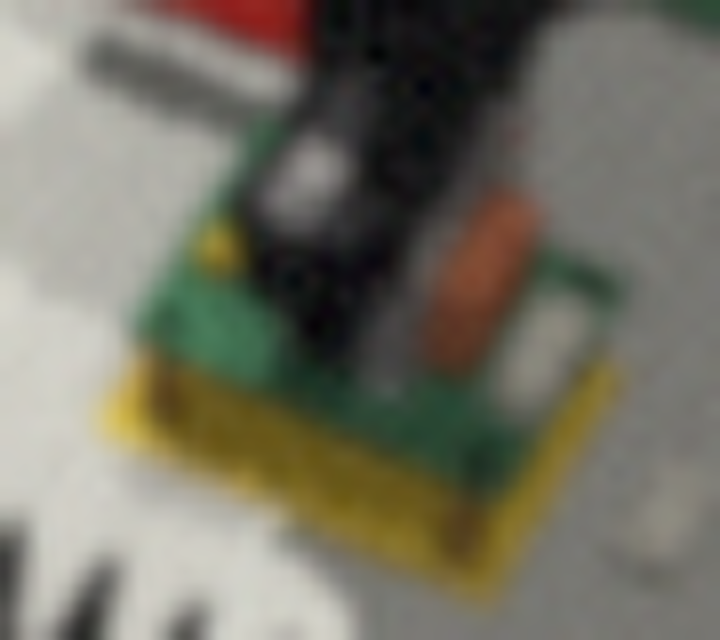

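Checks done: module centred to within 1–3 mm, level, and about 13 mm above the posts. Force is the module's weight only and the bystanders look unmoved. Handing in.

```bash
python3 -c "
from h import *
delta((.5502,.1603,.0573),-1.443);print(manip.sign_off())"
```

```text
t 15.68 tcp [0.5508 0.1599 0.0591] yaw -1.443 gap 0.462 F [-0.2  0.1 -4.1] q [ 0.09  0.71  1.69 -0.    0.74  1.53]
  move mm (tool) [-0.5 -0.5  1.8] turn [ 0.001  0.    -0.   ]
the job is handed in; nothing more can be done
None
```

I swung the red arm aside by its knob, carried the module over the walls, and handed in at 15.7 s with it held over the bay. The hand-in gave no verdict, so the figures below are my own last measurements.

- **Red arm:** it tracked to about 1.52 rad and then got a last nudge toward its stop. The picture afterwards showed it parallel to the side walls; I did not measure the angle again.
- **Height and level:** the underside is about 13 mm above the post tops, a little over the 1 cm asked. Tilt is about 0.001 rad.
- **Centring and yaw:** the wrist camera put the module within about 1 mm of the bay's centre. The scene camera said about 3 mm. Yaw error is under 0.01 rad, with the white connector toward the socket.
- **Contacts:** the tool force is about 4 N downward, which is the module's weight alone, and the arm is at rest. The other things look unmoved in the top view, except the cup, which the arm partly hides there.

My bay estimates from the different cameras disagreed by up to 5 mm. I went with the wrist images that show the module and the posts together.

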